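# Count along the key rack and push the door key into the third gap

### The job

The folding holder with the brass door key belongs in the third gap of the oak key rack, counted from the end where the clip grips the blue enamel tag. Run a fingertip along the tops of the slats from that end to count the gaps, touching the end slat and then the next two slats in turn, and then push the holder along the shelf with the fingertips into the third gap until it stops fully home against the back rail. Do not pick the holder up, leave everything else where it lies, and finish clear of it all.

Things in the scene. Friction and masses are not known exactly. Their poses are not given: they have to be found in the camera images.
- rack: Light oak comb fixed to the shelf, open in front and on top, no floor: back rail and seven 8 mm slats, 28 mm high, six gaps 42 mm wide, 64 deep. Origin: centre of underside. x points from the open front to the back (away from robot, +-10 deg): slat fronts x = -36 mm, rail's front face x = +28 mm; y along the row: gap centres +-25 (these two empty), +-75, +-125 mm (holding low things).
- slat0: Slat of the rack at rack y = +150 mm (the +y end slat). 8 mm thick, its top edge half-round, the crest 28 mm above the shelf, running from rack x = -36 to +28 mm; its axes are those of the rack, its origin lies at its foot, at rack x = 0. Fixed.
- slat1: Slat of the rack at rack y = +100 mm. 8 mm thick, its top edge half-round, the crest 28 mm above the shelf, running from rack x = -36 to +28 mm; its axes are those of the rack, its origin lies at its foot, at rack x = 0. Fixed.
- slat2: Slat of the rack at rack y = +50 mm. 8 mm thick, its top edge half-round, the crest 28 mm above the shelf, running from rack x = -36 to +28 mm; its axes are those of the rack, its origin lies at its foot, at rack x = 0. Fixed.
- slat3: Slat of the rack at rack y = +0 mm. 8 mm thick, its top edge half-round, the crest 28 mm above the shelf, running from rack x = -36 to +28 mm; its axes are those of the rack, its origin lies at its foot, at rack x = 0. Fixed.
- slat4: Slat of the rack at rack y = -50 mm. 8 mm thick, its top edge half-round, the crest 28 mm above the shelf, running from rack x = -36 to +28 mm; its axes are those of the rack, its origin lies at its foot, at rack x = 0. Fixed.
- slat5: Slat of the rack at rack y = -100 mm. 8 mm thick, its top edge half-round, the crest 28 mm above the shelf, running from rack x = -36 to +28 mm; its axes are those of the rack, its origin lies at its foot, at rack x = 0. Fixed.
- slat6: Slat of the rack at rack y = -150 mm (the -y end slat). 8 mm thick, its top edge half-round, the crest 28 mm above the shelf, running from rack x = -36 to +28 mm; its axes are those of the rack, its origin lies at its foot, at rack x = 0. Fixed.
- tag_clip: Sprung steel clip screwed to the shelf 32 mm past one end of the rack (rack y = +182 or -182 mm, it differs from start to start), gripping a small blue enamel tag with a white dot, 36 x 32 mm, that lies nearly flat, 7 to 14 mm up, reaching 44 mm from the origin towards the robot; the clip is 26 mm high. Origin: under the foot. It marks the end from which the gaps are counted. Fixed.
- bare_clip: The same clip without a tag, at the other end of the rack, 26 mm high. Fixed.
- key_holder: Folding key holder: black slab 84 (its x) x 34 (y) x 18 mm, 60 to 130 g, brass door key folded flat into its top. Lies loose and flat in front of the rack, turned up to 25 deg from rack x. Origin: centre of underside. Fully home in a gap its far end meets the back rail, its origin is at rack x = -14 mm and 20 mm of it stands out of the gap.
- bike_key: Red plastic bike-lock key with a steel blade, 57 x 24 x 9 mm, lying in one of the outer gaps (which one differs). Origin: underside, near the middle. Leave alone.
- whistle: Chrome whistle lying on its side in one of the outer gaps, 47 x 22 x 18 mm. Origin: underside. Leave alone.
- opener: Folded steel bottle opener in one of the outer gaps, 56 x 18 x 11 mm. Origin: underside. Leave alone.
- padlock: Small brass padlock lying flat in one of the outer gaps, 50 x 30 x 14 mm. Origin: underside. Leave alone.
- glasses_case: Green glasses case, 62 x 160 x 42 mm, lying to the left (+y). Origin: centre of its underside. Leave alone.
- bowl: Blue ceramic bowl, 124 mm across, 45 mm high, to the right (-y). Origin: centre of its underside. Leave alone.
- torch: Aluminium torch standing on its 38 mm head, 111 mm high, to the right (-y). Origin: centre of its underside. Leave alone.
Not all that is in view belongs to the job. Several things have the shape of the key_holder; the one meant has the colours described above. What is shaped like the tag_clip but turquoise is not meant.

How it is judged:
By the outcome, as a careful person would: the job done as asked, in the order asked, and still so for the second after the job is handed in, with the robot touching nothing.
It also fails if it takes over 72 s, if anything falls off the work surface, if the arm or the gripper's body presses on something with over 40 N, if the wrist force passes 120 N, or if a joint passes its speed limit or range.

### The arm

A 7-joint arm with a two-finger parallel gripper is mounted at the origin on the work surface. World frame = base frame: x ahead of the robot, y to its left, z up, the work surface at z = 0. Lengths are in mm, angles in rad, forces in N, time in s.
With the tool pointing down it reaches from about 400 to 925 mm from the base axis. Payload 5.6 kg.
Tool frame: the origin (TCP) lies at the centre of the arm's flange, where the gripper is bolted on; the fingertips stand 173 mm ahead of it and the grasp point (between the pads) lies 155 mm ahead of it (robot.tcp_to_tips is the distance from the TCP to the fingertips, in mm); z points along the fingers, y is the line along which they close (so a half turn about z gives the same grasp; the last joint's range is limited). The gripper opens to 85 mm and grips with 20 to 120 N. Pads are 22 mm wide; open, the fingers measure 114 mm over their backs; the gripper's body (76 mm by 85 mm) begins 54 mm behind the grasp point. The pads swing forward as they close: fully open they stand 13 mm farther back than shut.
Start: joints at [1.096, 0.468, -0.012, 1.603, 0.006, 1.071, -0.056], TCP at [271.995, -590.356, 404.69] pointing down, gripper open.
Joint ranges: [-2.53, 2.53], [-0.31, 2.02], [-1.57, 1.55], [0.28, 2.44], [-1.29, 4.43], [0.15, 1.84], [-2.92, 2.92]. Speed limits (rad/s): [2.57, 2.57, 3.14, 3.14, 3.14, 3.14, 3.14].

### API

Orientations are given as a unit quaternion [x, y, z, w].
In Python, from workcell import readout, imaging, robot gives the robot as it stands. The module is installed in compiled form; this text tells all that it offers.
- The arm moves only by the tool arm_command, never from a script. Its arguments are lists of equal length, an entry for each row: "xyz": the shift along the tool's x, y, z in units of 50 mm (1.0 is 50 mm), a list of three; "twist": the turn, a rotation vector about the tool's x, y, z in units of 10 degrees (1.0 is 10 degrees), a list of three; "hand": the opening, from 0 (shut) to 1 (fully open). A call has exactly 8 rows; each row is the pose to reach, as a shift and turn from the pose commanded when the call began, along the tool's axes at that moment; what a row does not reach only later rows make up. A row lasts 1/8 s, in which the tool goes at most 62.5 mm and 10.7 degrees, less where a joint would pass 70% of its speed; a pose out of reach is approached as far as the arm can. A call with a gripper value outside its range is refused whole. The fingers move at their own pace and stop on an object; "force" is the grip in N (left out, the last holds). Time passes only in rows, so rows that repeat a pose let the fingers close, or fill a call up. It gives the time, the measured TCP pose, the force, the opening and the grip force at its end, in the units of the state.
- readout.observe(): the state, without advancing time (a new reading comes with each control period).
- imaging.capture(name): name is "scene" or "top" or "wrist"; returns a dict with "img" (420x560x3 uint8, blue, green, red), "fx", "fy", "cx", "cy" (pixels), "extrinsics" (4x4, takes a point from world to camera coordinates). Camera axes: x right, y up, looking along -z (the intrinsics and any distortion apply to the point x, -y, -z); pixel columns grow to the right and rows downward; lengths in mm; the calibration is good to about 2 mm. A picture is of the moment at which its call begins. There is no depth.
- robot.finish_job(): hands the job in; it is judged then, once.
The state is a dict: "clock": time; "joints": joint angles; "dq": joint speeds; "joint_torque": joint torques, N m; "tool_pos": TCP position; "ee_rot": TCP orientation; "wrist_force": force on the tool from outside, world axes, zero at the start; "wrist_torque": the same for the moment, N m; "gripper_width": opening from 0.0 (shut) to 1.0 (fully open); "grasp_force": force on a finger pad.
Only numpy, scipy, OpenCV 4.12 (cv2) and the standard library are available. Lean on these libraries where they do the work, as an engineer would, in place of code of your own. Each camera call takes 0.05 s, during which the arm holds its last target. There are 200 camera calls.

## Working session

There is one attempt and no reset: what is moved stays moved. The work goes in short steps, Python scripts to look and compute and a tool call to move; the robot and the scene stay as the last step left them, time stands still between calls to the robot, and variables do not carry over. Pictures are saved under pics/ and viewed, at most 10 in all, crops included, and the job is handed in when it is done.

Besides the shell and the picture viewer there is one more tool, called after ">>>" by a JSON object that holds its "op" and its "data". arm_command: Moves the arm, as the interface text tells. Its arguments: {"type":"object","properties":{"xyz":{"type":"array","items":{"type":"array","items":{"type":"number"}}},"twist":{"type":"array","items":{"type":"array","items":{"type":"number"}}},"hand":{"type":"array","items":{"type":"number"}},"force":{"type":"number"}},"required":["xyz","twist","hand"]}

```bash
mkdir -p pics; python3 - <<'E'
from workcell import readout, imaging, robot
import cv2, pickle
d={}
for n in ("top","scene"):
    c=imaging.capture(n); d[n]=c; cv2.imwrite(f"pics/{n}0.png",c["img"])
    print(n,c["fx"],c["fy"],c["cx"],c["cy"],c["extrinsics"], [k for k in c])
pickle.dump(d,open("c0.pkl","wb"))
print(readout.observe())
E
```

```text
top 489.0471001433713 489.0471001433713 278.3461275368328 212.95289709577935 [[-2.50550198e-02 -9.99683555e-01  2.24424943e-03  1.72914494e+01]
 [ 9.95892343e-01 -2.47644809e-02  8.70928342e-02 -5.61304949e+02]
 [-8.70096964e-02  4.41714351e-03  9.96197672e-01 -1.24432636e+03]
 [ 0.00000000e+00  0.00000000e+00  0.00000000e+00  1.00000000e+00]] ['img', 'fx', 'fy', 'cx', 'cy', 'extrinsics']
scene 424.25592231566515 424.25592231566515 282.13816251439476 208.1043563493183 [[ 2.01210816e-01  9.79419797e-01 -1.58451545e-02 -1.07776735e+02]
 [-7.13813640e-01  1.57684188e-01  6.82353123e-01  3.68751651e+02]
 [ 6.70808687e-01 -1.25986341e-01  7.30850974e-01 -1.51220403e+03]
 [ 0.00000000e+00  0.00000000e+00  0.00000000e+00  1.00000000e+00]] ['img', 'fx', 'fy', 'cx', 'cy', 'extrinsics']
{'clock': 0.1, 'joints': array([ 1.09595496,  0.46832596, -0.01158748,  1.60349454,  0.00600096,
        1.07139538, -0.05630636]), 'dq': array([-1.36517932e-03, -1.75347026e-04,  4.66371408e-04, -2.40796709e-03,
        5.01503950e-04, -1.08145311e-03,  5.47030136e-05]), 'joint_torque': array([ 3.40435063e-04, -5.33512652e+01,  2.13171111e-02, -2.51962370e+01,
        1.14487507e-02,  4.30272165e-03,  1.81431932e-05]), 'tool_pos': array([ 271.91823125, -590.16174944,  403.82475117]), 'ee_rot': array([ 9.76788270e-01,  2.14205613e-01, -2.29474265e-04, -7.60661273e-04]), 'wrist_force': array([0.09412476, 0.25564352, 0.54868935]), 'wrist_torque': array([-0.01460123, -0.03058727,  0.028922  ]), 'grasp_force': 0.0, 'gripper_width': 1.0014076608211995}
```

View pics/top0.png

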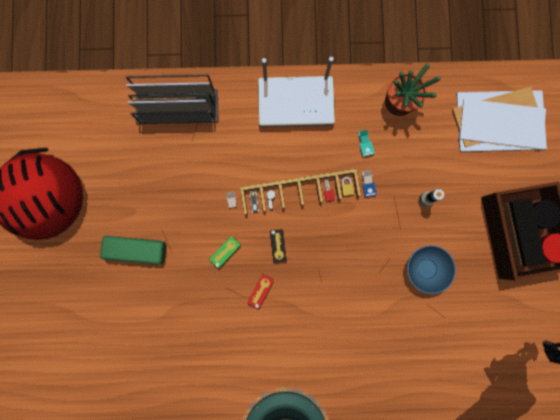

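View pics/scene0.png

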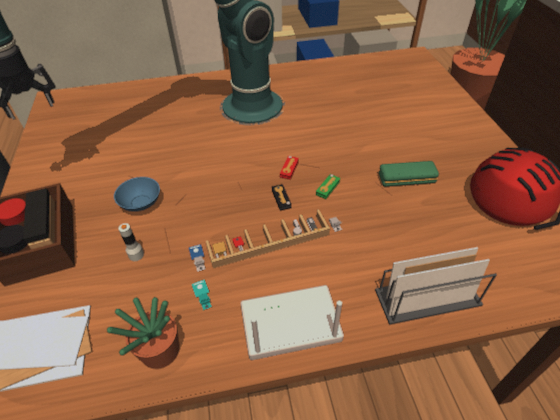

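The top view shows three holder-shaped things: black with brass key at (278,246), green at (225,252) and red at (260,292). The black one is the one described. The blue tag is at the right (-y) end at (369,184), and the turquoise look-alike is at (366,144). So I count from slat6, and the third gap is rack y=-25, around (310,190). I'll confirm with a crop.

```bash
cat > h.py <<'E'
import numpy as np, cv2
def ray(c,u,v,z):
    E=c["extrinsics"];R,t=E[:3,:3],E[:3,3]
    o=-R.T@t; d=R.T@np.array([(u-c["cx"])/c["fx"],-(v-c["cy"])/c["fy"],-1.])
    return o+d*(z-o[2])/d[2]
def proj(c,p):
    q=c["extrinsics"][:3,:3]@np.array(p,float)+c["extrinsics"][:3,3]
    return np.array([c["cx"]+c["fx"]*q[0]/-q[2],c["cy"]+c["fy"]*q[1]/q[2]])
E
python3 - <<'E'
import pickle,cv2
d=pickle.load(open("c0.pkl","rb"))
im=d["top"]["img"][150:280,215:390]
cv2.imwrite("pics/crop1.png",cv2.resize(im,None,fx=4.5,fy=4.5,interpolation=cv2.INTER_CUBIC))
E
```

```text
(no output)
```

View pics/crop1.png

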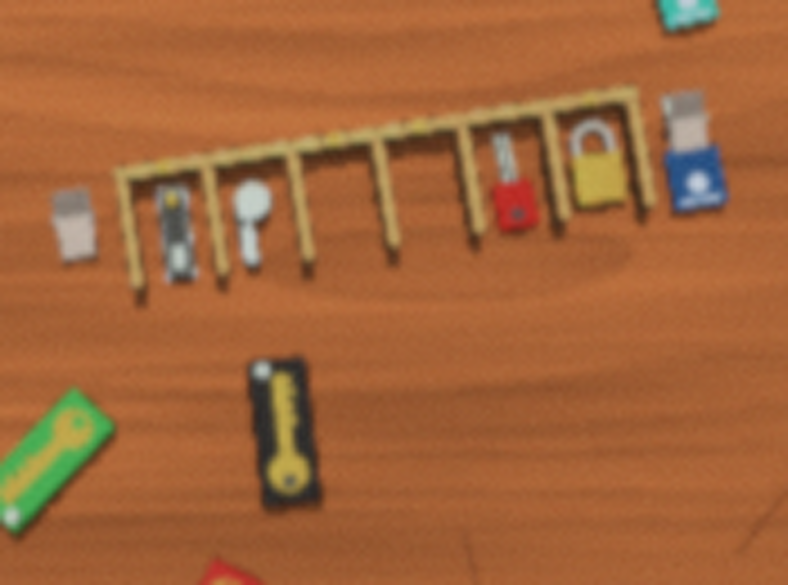

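The crop confirms it: the black slab with the brass key is at crop (285,430), the blue tag with the white dot is at the right, and the third gap from there is the empty one between crop x=385 and 470. Next I measure poses.

```bash
cat > m.py <<'E'
import pickle,sys
from h import *
def measure(c,rack=True):
    hsv=cv2.cvtColor(c["img"],cv2.COLOR_BGR2HSV); out={}
    def roi(m,x0,x1,y0,y1):
        r=np.zeros_like(m); r[y0:y1,x0:x1]=m[y0:y1,x0:x1]; return r
    def big(m):
        cs,_=cv2.findContours(m,cv2.RETR_EXTERNAL,cv2.CHAIN_APPROX_NONE); return max(cs,key=cv2.contourArea)
    if rack:
        m=roi(cv2.inRange(hsv,(14,70,110),(30,200,255)),238,362,165,220)
        k=big(m); b=cv2.boxPoints(cv2.minAreaRect(k)); print("rack px",b.tolist(),cv2.contourArea(k))
        out["rack"]=np.array([ray(c,*p,28)[:2] for p in b])
    m=roi(cv2.inRange(hsv,(0,0,0),(179,255,62)),262,325,190,275)
    m=cv2.morphologyEx(m,cv2.MORPH_CLOSE,np.ones((7,7)))
    k=big(m); b=cv2.boxPoints(cv2.minAreaRect(k)); print("hold px",b.tolist())
    q=np.array([ray(c,*p,14)[:2] for p in b]); out["hold"]=q
    return out
def pose(q):
    (cx,cy),(w,h),a=cv2.minAreaRect(q.astype(np.float32)); return cx,cy,w,h,a
E
python3 - <<'E'
from m import *
c=pickle.load(open("c0.pkl","rb"))["top"]
o=measure(c)
for k,v in o.items(): print(k,v.round(1).tolist(),np.round(pose(v),2))
# hand-read slat crest ends from the crop (crop px /4.5 + offset -> image)
P=lambda x,y: ((x+.5)/4.5-.5+215,(y+.5)/4.5-.5+150)
names={"slat0":(122,172,137,288),"slat1":(207,158,222,273),"slat2":(292,147,307,260),"slat3":(377,133,393,248),"slat4":(462,122,476,235),"slat5":(547,110,561,222),"slat6":(632,95,648,208)}
for n,(a,b,e,f) in names.items():
    p=ray(c,*P(a,b),28)[:2];q=ray(c,*P(e,f),28)[:2];d=p-q
    print(n,p.round(1),q.round(1),np.linalg.norm(d).round(1),np.degrees(np.arctan2(d[1],d[0])).round(1))
E
```

```text
rack px [[239.0675811767578, 186.0946044921875], [356.4054260253906, 167.56756591796875], [360.84869384765625, 195.70809936523438], [243.51083374023438, 214.23513793945312]] 957.5
hold px [[270.2154235839844, 231.7230987548828], [281.5384826660156, 230.30772399902344], [285.2923278808594, 260.3385009765625], [273.9692687988281, 261.75384521484375]]
rack [[633.8, 103.6], [675.0, -203.3], [600.9, -212.0], [560.2, 93.4]] [617.44 -54.82  74.66 309.65   7.64]
hold [[513.9, 25.7], [516.9, -4.0], [438.7, -11.7], [435.8, 17.8]] [476.29   6.95  78.56  29.75   5.7 ]
slat0 [629.1  96.8] [561.7  89.4] 67.8 6.2
slat1 [636.1  47.5] [569.1  40.4] 67.3 6.1
slat2 [641.3  -1.7] [575.4  -8.7] 66.2 6.0
slat3 [648.2 -51.1] [581.1 -58.4] 67.5 6.2
slat4 [ 653.4 -100.4] [ 587.5 -106.4] 66.2 5.2
slat5 [ 659.2 -149.9] [ 593.8 -155.7] 65.7 5.0
slat6 [ 666.8 -199.5] [ 600.7 -206.1] 66.5 5.8
```

```bash
cat > g.py <<'E'
# usage: g.py rx ry z  -> tool-frame shift (50 mm units) and turn (10 deg units) to rack-frame point, TCP height z
import sys
from h import *
from scipy.spatial.transform import Rotation as Ro
from workcell import readout, robot
O=np.array([617.,-54.7]); YAW=7.5
def rackw(x,y,yaw=YAW):
    a=np.radians(yaw); return O+x*np.array([np.cos(a),np.sin(a)])+y*np.array([-np.sin(a),np.cos(a)])
def torack(p,yaw=YAW):
    a=np.radians(yaw); d=np.array(p[:2])-O
    return np.array([d@[np.cos(a),np.sin(a)],d@[-np.sin(a),np.cos(a)]])
if __name__=="__main__":
    s=readout.observe(); R=Ro.from_quat(s["ee_rot"])
    T=Ro.from_euler("z",YAW,degrees=True)*Ro.from_euler("x",180,degrees=True)
    print("t",s["clock"],"rack",torack(s["tool_pos"]).round(1),"z",s["tool_pos"][2].round(1),"w",s["gripper_width"],"F",s["wrist_force"].round(2),"tips",robot.tcp_to_tips)
    print("turn",np.degrees((R.inv()*T).as_rotvec()).round(2)/10)
    if len(sys.argv)>3:
        x,y,z=map(float,sys.argv[1:4]); w=np.r_[rackw(x,y),z]
        print("shift",(R.inv().apply(w-s["tool_pos"])/50).round(3))
E
python3 g.py -5 -143 240
```

```text
t 0.1 rack [-412.  -485.8] z 403.8 w 1.0014076608211995 F [0.09 0.26 0.55] tips 173.4
turn [-0.009  0.002  1.724]
shift [ 9.807 -4.131  3.282]
```

>>> {"op": "arm_command", "data": {"xyz": [[1.1,-0.46,0],[2.3,-0.97,0],[3.5,-1.47,0],[4.7,-1.98,0],[5.9,-2.48,0],[7.1,-2.99,0],[8.3,-3.5,0],[9.5,-4.0,0]], "twist": [[0,0,0.3],[0,0,0.6],[0,0,0.9],[0,0,1.2],[0,0,1.5],[0,0,1.72],[0,0,1.72],[0,0,1.72]], "hand": [0,0,0,0,0,0,0,0]}}

```text
clock: 1.1
tool_pos: [608.4, -221.8, 404.4]
ee_rot: [0.998, 0.066, -0.0, 0.0]
wrist_force: [0.6, -1.0, -0.7]
gripper_width: 0.003
grasp_force: 0.0
```

```bash
python3 g.py -5 -143 215
```

```text
t 1.1 rack [ -30.4 -164.6] z 404.4 w 0.003052217588193637 F [ 0.56 -0.95 -0.7 ] tips 173.4
turn [0.    0.003 0.002]
shift [ 0.51  -0.431  3.787]
```

>>> {"op": "arm_command", "data": {"xyz": [[0.25,-0.22,0.8],[0.25,-0.22,1.6],[0.25,-0.22,2.4],[0.25,-0.22,3.0],[0.25,-0.22,3.2],[0.25,-0.22,3.3],[0.25,-0.22,3.3],[0.25,-0.22,3.3]], "twist": [[0,0,0],[0,0,0],[0,0,0],[0,0,0],[0,0,0],[0,0,0],[0,0,0],[0,0,0]], "hand": [0,0,0,0,0,0,0,0]}}

```text
clock: 2.1
tool_pos: [618.8, -211.0, 241.0]
ee_rot: [0.998, 0.066, 0.001, 0.0]
wrist_force: [-0.3, 0.1, -0.1]
gripper_width: 0.001
grasp_force: 0.0
```

```bash
python3 g.py -5 -143 206; python3 - <<'E'
from workcell import imaging
import cv2
c=imaging.capture("wrist");cv2.imwrite("pics/w1.png",c["img"])
import pickle;pickle.dump(c,open("w1.pkl","wb"))
E
```

```text
t 2.1 rack [ -18.6 -155.2] z 241.0 w 0.0007718951450969986 F [-0.3   0.06 -0.1 ] tips 173.4
turn [ 0.006 -0.011  0.003]
shift [ 0.272 -0.245  0.701]
```

View pics/w1.png

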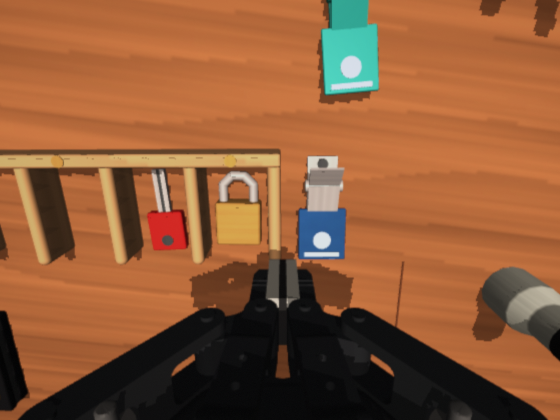

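The wrist view shows the tag clip with its blue tag at (322,235), the turquoise decoy at (350,60), slat6 at x≈275, slat5 front at (197,260), slat4 (121,260), and slat3 (43,260). I use it to refine the rack pose.

```bash
python3 - <<'E'
from h import *; import pickle
from g import torack
c=pickle.load(open("w1.pkl","rb"))
for n,p in dict(s3=(43,261),s4=(121,261),s5=(197,260),s4r=(108,167),s5r=(191,167),s3r=(25,167),rail_end_front=(279,167),rail_end_back=(279,151)).items():
    w=ray(c,*p,28); print(n,w.round(1),torack(w).round(1))
E
```

```text
s3 [586.9 -60.4  28. ] [-30.6  -1.8]
s4 [ 593.4 -110.1   28. ] [-30.6 -51.8]
s5 [ 600.5 -158.4   28. ] [ -29.9 -100.7]
s4r [ 653.8 -104.3   28. ] [ 30.  -53.9]
s5r [ 660.1 -152.1   28. ] [  30.  -102.2]
s3r [647.5 -56.4  28. ] [30.  -5.6]
rail_end_front [ 666.8 -202.9   28. ] [  30.  -153.5]
rail_end_back [ 675.9 -201.8   28. ] [  39.2 -153.5]
```

```bash
sed -i 's/617.,-54.7/618.2,-56.1/' g.py; python3 g.py -5 -143 204
```

```text
t 2.15 rack [ -19.7 -153.7] z 240.9 w -0.0005240739296544427 F [-0.02 -0.84  0.36] tips 173.4
turn [ 0.005 -0.01   0.003]
shift [ 0.294 -0.214  0.738]
```

>>> {"op": "arm_command", "data": {"xyz": [[0.15,-0.1,0.3],[0.29,-0.21,0.5],[0.29,-0.21,0.66],[0.29,-0.21,0.72],[0.29,-0.21,0.74],[0.29,-0.21,0.76],[0.29,-0.21,0.78],[0.29,-0.21,0.78]], "twist": [[0,0,0],[0,0,0],[0,0,0],[0,0,0],[0,0,0],[0,0,0],[0,0,0],[0,0,0]], "hand": [0,0,0,0,0,0,0,0]}}

```text
clock: 3.15
tool_pos: [631.4, -198.9, 201.5]
ee_rot: [0.998, 0.066, 0.0, 0.0]
wrist_force: [-1.5, -0.2, 5.3]
gripper_width: 0.004
grasp_force: 2.1
```

```bash
python3 g.py -5 -143 201
```

```text
t 3.15 rack [  -5.5 -143.3] z 201.5 w 0.00385539340266629 F [-1.53 -0.23  5.29] tips 173.4
turn [ 0.003 -0.003  0.002]
shift [ 0.011 -0.005  0.009]
```

>>> {"op": "arm_command", "data": {"xyz": [[0,0,-0.1],[0,-0.3,-0.1],[0,-0.6,-0.1],[0,-0.85,-0.1],[0,-1.0,-0.08],[0,-1.0,-0.04],[0,-1.0,0],[0,-1.0,0.02]], "twist": [[0,0,0],[0,0,0],[0,0,0],[0,0,0],[0,0,0],[0,0,0],[0,0,0],[0,0,0]], "hand": [0,0,0,0,0,0,0,0]}}

```text
clock: 4.15
tool_pos: [625.0, -149.2, 201.2]
ee_rot: [0.998, 0.065, -0.0, -0.0]
wrist_force: [-5.6, 2.9, 16.2]
gripper_width: -0.001
grasp_force: 8.2
```

```bash
python3 g.py -5 -93 201
```

```text
t 4.15 rack [ -5.4 -93.2] z 201.2 w -0.0008057592324704055 F [-5.64  2.9  16.15] tips 173.4
turn [-0.001  0.001 -0.001]
shift [ 0.009 -0.004  0.003]
```

Slat5 touched (16 N); pressing a bit lighter on slat4.

>>> {"op": "arm_command", "data": {"xyz": [[0,0,-0.1],[0,-0.3,-0.1],[0,-0.6,-0.1],[0,-0.85,-0.1],[0,-1.0,-0.08],[0,-1.0,-0.04],[0,-1.0,-0.01],[0,-1.0,-0.01]], "twist": [[0,0,0],[0,0,0],[0,0,0],[0,0,0],[0,0,0],[0,0,0],[0,0,0],[0,0,0]], "hand": [0,0,0,0,0,0,0,0]}}

```text
clock: 5.15
tool_pos: [618.4, -98.8, 201.2]
ee_rot: [0.998, 0.066, 0.0, -0.001]
wrist_force: [-3.3, 3.5, 8.1]
gripper_width: -0.004
grasp_force: 4.5
```

```bash
python3 g.py -5 -43 240
```

```text
t 5.15 rack [ -5.4 -42.4] z 201.2 w -0.0036627077916656214 F [-3.33  3.54  8.13] tips 173.4
turn [-0.006 -0.001  0.003]
shift [ 0.008  0.012 -0.776]
```

>>> {"op": "arm_command", "data": {"xyz": [[0,0,-0.6],[0,0,-1.4],[-0.7,-0.4,-2.0],[-1.6,-0.9,-2.0],[-2.5,-1.4,-2.0],[-3.3,-1.8,-2.0],[-3.7,-2.05,-2.0],[-3.7,-2.05,-2.0]], "twist": [[0,0,0],[0,0,0],[0,0,0],[0,0,0],[0,0,0],[0,0,0],[0,0,0],[0,0,0]], "hand": [0,0,0,0.9,0.9,0.9,0.9,0.9]}}

```text
clock: 6.15
tool_pos: [420.3, -22.2, 300.4]
ee_rot: [0.998, 0.066, -0.0, 0.0]
wrist_force: [0.2, -0.9, 0.4]
gripper_width: 0.897
grasp_force: 0.0
```

```bash
python3 g.py -132 81 240; python3 - <<'E'
from workcell import imaging
import cv2
c=imaging.capture("wrist");cv2.imwrite("pics/w2.png",c["img"])
import pickle;pickle.dump(c,open("w2.pkl","wb"))
E
```

```text
t 6.15 rack [-191.7   59.5] z 300.4 w 0.8965880159601632 F [ 0.16 -0.92  0.39] tips 173.4
turn [0.002 0.001 0.005]
shift [ 1.196 -0.43   1.207]
```

View pics/w2.png

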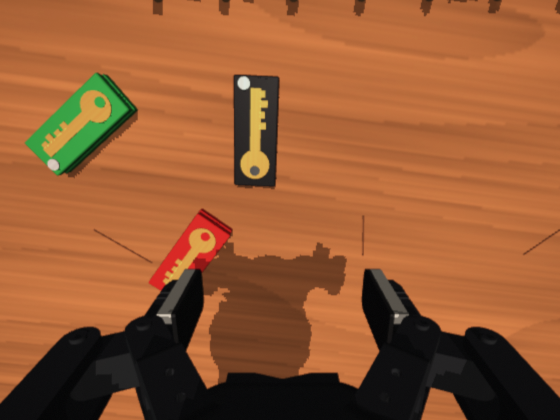

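The black holder's top corners are at about (234,76), (279,77), (275,187) and (235,186). Green is well to the left and red is behind-left.

```bash
python3 - <<'E'
from h import *; import pickle
from g import torack
c=pickle.load(open("w2.pkl","rb"))
q=np.array([torack(ray(c,*p,18)) for p in [(234,76),(279,77),(275,187),(235,186)]])
d=q[:2].mean(0)-q[2:].mean(0)
print(q.round(1).tolist(),q.mean(0).round(1),np.linalg.norm(d).round(1),np.degrees(np.arctan2(d[1],d[0])).round(1))
print("red corner",torack(ray(c,232,228,9)).round(1),"green corner",torack(ray(c,137,108,9)).round(1))
print([torack(ray(c,x,12,9)).round(1).tolist() for x in (157,225,292,360,427)])
E
```

```text
[[-88.3, 95.0], [-89.0, 61.8], [-172.1, 65.4], [-171.3, 98.1]] [-130.2   80.1] 83.1 -2.3
red corner [-211.6  103.9] green corner [-110.7  173.6]
[[-45.0, 149.7], [-45.0, 100.7], [-45.0, 52.4], [-45.0, 3.4], [-44.9, -44.9]]
```

>>> {"op": "arm_command", "data": {"xyz": [[0.7,-0.2,0.3],[1.23,-0.41,0.8],[1.23,-0.41,1.4],[1.23,-0.41,1.9],[1.23,-0.41,2.3],[1.23,-0.41,2.5],[1.23,-0.41,2.5],[1.23,-0.41,2.5]], "twist": [[0,0,0],[0,0,0],[0,0,0],[0,0,0],[0,0,0],[0,0,0],[0,0,0],[0,0,0]], "hand": [0.9,0.9,0.9,0.9,0.9,0.9,0.7,0.55]}}

```text
clock: 7.2
tool_pos: [480.2, 6.2, 175.7]
ee_rot: [0.998, 0.066, 0.001, 0.0]
wrist_force: [0.0, -0.6, -0.0]
gripper_width: 0.552
grasp_force: 0.0
```

```bash
python3 g.py -130 -25 175
```

```text
t 7.2 rack [-128.6   79.7] z 175.7 w 0.5519838231978216 F [ 0.03 -0.59 -0.02] tips 173.4
turn [ 0.001 -0.008  0.002]
shift [-0.028  2.095  0.015]
```

>>> {"op": "arm_command", "data": {"xyz": [[0,0.12,0],[0,0.26,0],[0,0.4,0],[0,0.54,0],[0,0.68,0],[0,0.82,0],[0,0.96,0],[0,1.1,0]], "twist": [[0,0,0],[0,0,0],[0,0,0],[0,0,0],[0,0,0],[0,0,0],[0,0,0],[0,0,0]], "hand": [0.55,0.55,0.55,0.55,0.55,0.55,0.55,0.55]}}

```text
clock: 8.2
tool_pos: [486.9, -48.7, 175.1]
ee_rot: [0.998, 0.066, -0.0, 0.0]
wrist_force: [-0.4, 0.5, 0.8]
gripper_width: 0.551
grasp_force: 0.5
```

>>> {"op": "arm_command", "data": {"xyz": [[0,0.14,0],[0,0.28,0],[0,0.42,0],[0,0.56,0],[0,0.7,0],[0,0.84,0],[0,0.98,0],[0,1.05,0]], "twist": [[0,0,0],[0,0,0],[0,0,0],[0,0,0],[0,0,0],[0,0,0],[0,0,0],[0,0,0]], "hand": [0.55,0.55,0.55,0.55,0.55,0.55,0.55,0.55]}}

```text
clock: 9.2
tool_pos: [493.7, -100.9, 175.1]
ee_rot: [0.998, 0.065, -0.0, 0.0]
wrist_force: [-1.0, 0.4, 0.7]
gripper_width: 0.551
grasp_force: 0.3
```

```bash
python3 g.py -130 -31 175; python3 - <<'E'
from workcell import imaging
import cv2
c=imaging.capture("wrist");cv2.imwrite("pics/w3.png",c["img"])
import pickle;pickle.dump(c,open("w3.pkl","wb"))
E
```

```text
t 9.2 rack [-129.2  -28.1] z 175.1 w 0.5509637130051296 F [-1.04  0.44  0.67] tips 173.4
turn [0.001 0.    0.   ]
shift [-0.015  0.057  0.003]
```

View pics/w3.png

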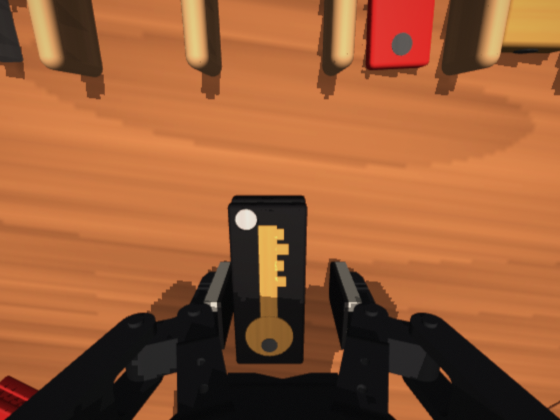

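The holder is aligned between the pads: its far top edge runs (231,202)-(306,202) and its near edge (236,362)-(302,362). Slat3 is at x≈198, slat4 at x≈343 with the red bike key right of it, so the empty third gap is directly ahead.

```bash
python3 - <<'E'
from h import *; import pickle
from g import torack
c=pickle.load(open("w3.pkl","rb"))
hsv=cv2.cvtColor(c["img"],cv2.COLOR_BGR2HSV)
for v in (30,45,55):
    print(v,[int(x) for x in np.where((hsv[v,:,2]>185)&(hsv[v,:,0]>11)&(hsv[v,:,1]<170))[0]][::3])
q=np.array([torack(ray(c,*p,18)) for p in [(230,203),(306,203),(302,362),(236,362)]])
d=q[:2].mean(0)-q[2:].mean(0)
print(q.round(1).tolist(),q.mean(0).round(1),np.degrees(np.arctan2(d[1],d[0])).round(1))
for p in [(50,62),(198,65),(343,65),(489,62)]: print(p,torack(ray(c,*p,26)).round(1))
for p in [(193,0),(343,0)]: print(p,torack(ray(c,*p,26)).round(1))
E
```

```text
30 [32, 35, 38, 41, 44, 47, 50, 172, 179, 182, 186, 189, 192, 195, 198, 201, 221, 241, 303, 335, 338, 341, 344, 347, 350, 353, 488, 491, 494, 497, 500, 503, 507, 510, 513, 516, 519, 522, 525, 528, 531, 534, 537, 540, 543, 546, 549, 552, 555, 558]
45 [37, 40, 43, 46, 49, 52, 55, 188, 191, 194, 197, 200, 203, 287, 294, 297, 301, 304, 307, 310, 313, 335, 338, 341, 344, 347, 350, 353, 484, 487, 490, 493, 496, 499]
55 [39, 42, 45, 48, 51, 54, 57, 188, 191, 194, 197, 200, 203, 334, 337, 340, 343, 346, 349, 352, 357, 361, 483, 486, 489, 492, 495, 498]
[[-86.3, -6.3], [-86.3, -38.1], [-169.4, -38.1], [-169.4, -5.0]] [-127.9  -21.9] -0.5
(50, 62) [-33.7  51.2]
(198, 65) [-34.7   0.7]
(343, 65) [-34.7 -49. ]
(489, 62) [-33.7 -98.9]
(193, 0) [-15.5   0.7]
(343, 0) [-15.5 -47.9]
```

>>> {"op": "arm_command", "data": {"xyz": [[0,0.03,0],[0,0.055,0],[0,0.055,0],[0,0.0,0],[0,0.0,0],[0,0.0,-0.3],[0,0,-0.7],[0,0,-0.9]], "twist": [[0,0,0],[0,0,0],[0,0,0],[0,0,0],[0,0,0],[0,0,0],[0,0,0],[0,0,0]], "hand": [0.55,0.55,0.55,0.65,0.75,0.8,0.8,0.8]}}

```text
clock: 10.25
tool_pos: [494.1, -100.4, 221.9]
ee_rot: [0.998, 0.066, 0.001, 0.0]
wrist_force: [-1.1, -0.6, -0.3]
gripper_width: 0.801
grasp_force: 0.0
```

>>> {"op": "arm_command", "data": {"xyz": [[-0.6,0,0],[-1.2,-0.05,0],[-1.3,-0.08,0],[-1.3,-0.08,0],[-1.3,-0.08,0.3],[-1.3,-0.08,0.6],[-1.3,-0.08,0.9],[-1.3,-0.08,0.9]], "twist": [[0,0,0],[0,0,0],[0,0,0],[0,0,0],[0,0,0],[0,0,0],[0,0,0],[0,0,0]], "hand": [0.8,0.3,0,0,0,0,0,0]}}

```text
clock: 11.25
tool_pos: [428.8, -104.6, 173.8]
ee_rot: [0.998, 0.066, -0.001, -0.0]
wrist_force: [-0.3, -0.0, 0.5]
gripper_width: -0.0
grasp_force: 0.0
```

```bash
python3 g.py -187 -24.2 178; python3 - <<'E'
from workcell import imaging
import cv2
c=imaging.capture("wrist");cv2.imwrite("pics/w4.png",c["img"])
import pickle;pickle.dump(c,open("w4.pkl","wb"))
E
```

```text
t 11.25 rack [-194.1  -23.4] z 173.8 w -4.2871718502058106e-05 F [-0.33 -0.04  0.54] tips 173.4
turn [-0.003  0.01   0.007]
shift [ 0.142  0.017 -0.083]
```

View pics/w4.png

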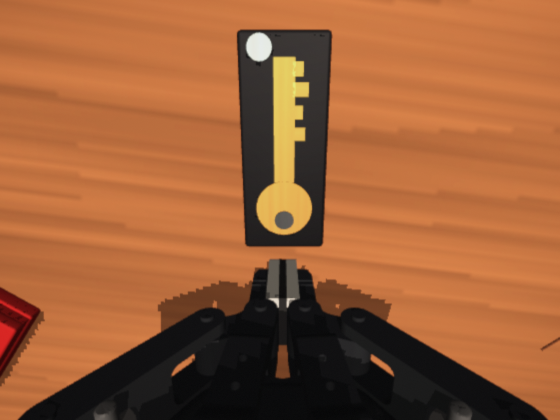

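The holder lies straight ahead of the shut fingertips: centreline x≈284 at both ends, fingers at x≈283.

```bash
python3 - <<'E'
from h import *; import pickle
from g import torack
c=pickle.load(open("w4.pkl","rb"))
q=np.array([torack(ray(c,*p,18)) for p in [(238,31),(331,31),(323,245),(246,245)]])
d=q[:2].mean(0)-q[2:].mean(0)
print(q.round(1).tolist(),q.mean(0).round(1),np.degrees(np.arctan2(d[1],d[0])).round(1))
E
```

```text
[[-88.1, -7.7], [-88.1, -40.3], [-170.0, -40.9], [-170.0, -7.6]] [-129.   -24.1] 0.2
```

>>> {"op": "arm_command", "data": {"xyz": [[0,0,-0.06],[0,0,-0.1],[0.1,0.01,-0.1],[0.25,0.01,-0.1],[0.4,0.01,-0.1],[0.55,0.01,-0.1],[0.7,0.01,-0.1],[0.8,0.01,-0.1]], "twist": [[0,0,0],[0,0,0],[0,0,0],[0,0,0],[0,0,0],[0,0,0],[0,0,0],[0,0,0]], "hand": [0,0,0,0,0,0,0,0]}}

```text
clock: 12.3
tool_pos: [469.1, -99.9, 180.1]
ee_rot: [0.998, 0.066, 0.0, 0.0]
wrist_force: [-1.5, -0.5, 1.4]
gripper_width: 0.002
grasp_force: 0.5
```

```bash
python3 g.py -68 -24.2 178; python3 - <<'E'
from workcell import imaging
import cv2
c=imaging.capture("wrist");cv2.imwrite("pics/w5.png",c["img"])
import pickle;pickle.dump(c,open("w5.pkl","wb"))
E
```

```text
t 12.3 rack [-153.6  -24. ] z 180.1 w 0.0024768516141657026 F [-1.5  -0.47  1.45] tips 173.4
turn [ 0.    -0.001  0.005]
shift [1.712 0.006 0.043]
```

View pics/w5.png

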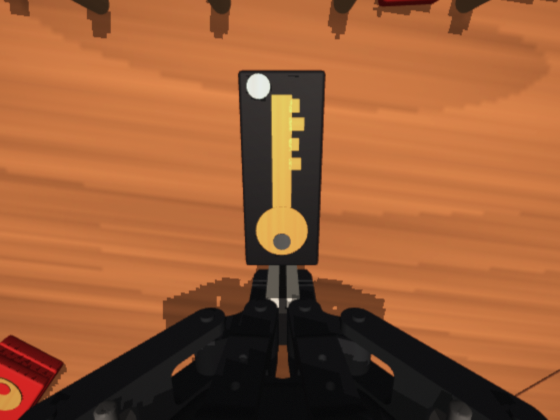

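Pushing straight: the holder far edge is centred at x≈282, slats at 219 and 342 (middle ≈280). Continuing.

>>> {"op": "arm_command", "data": {"xyz": [[0.12,0,0.02],[0.26,0,0.04],[0.4,0,0.04],[0.54,0,0.04],[0.68,0,0.04],[0.82,0,0.04],[0.93,0,0.04],[1.0,0,0.04]], "twist": [[0,0,0],[0,0,0],[0,0,0],[0,0,0],[0,0,0],[0,0,0],[0,0,0],[0,0,0]], "hand": [0,0,0,0,0,0,0,0]}}

```text
clock: 13.35
tool_pos: [518.3, -93.4, 178.2]
ee_rot: [0.998, 0.066, -0.0, 0.0]
wrist_force: [-1.3, 0.1, 0.4]
gripper_width: -0.004
grasp_force: 0.5
```

```bash
python3 g.py -68 -24.2 178; python3 - <<'E'
from workcell import imaging
import cv2
c=imaging.capture("wrist");cv2.imwrite("pics/w6.png",c["img"])
import pickle;pickle.dump(c,open("w6.pkl","wb"))
E
```

```text
t 13.35 rack [-103.9  -24. ] z 178.2 w -0.0035746054994064158 F [-1.34  0.09  0.35] tips 173.4
turn [0.    0.001 0.004]
shift [0.718 0.005 0.003]
```

View pics/w6.png

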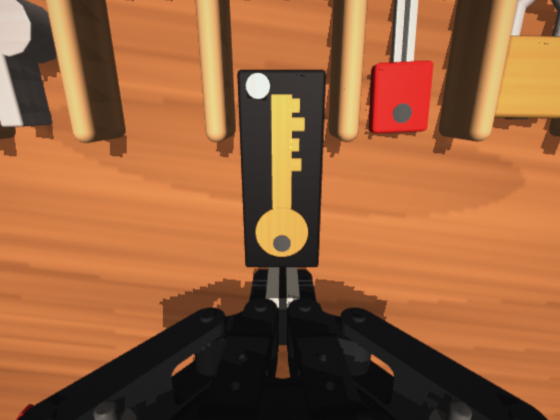

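The holder's nose is in the third gap with clearance on both sides (slats at 218/345, holder 239–325).

>>> {"op": "arm_command", "data": {"xyz": [[0.1,0,0],[0.22,0,0],[0.34,0,0],[0.46,0,0],[0.56,0,0],[0.62,0,0],[0.67,0,0],[0.7,0,0]], "twist": [[0,0,0],[0,0,0],[0,0,0],[0,0,0],[0,0,0],[0,0,0],[0,0,0],[0,0,0]], "hand": [0,0,0,0,0,0,0,0]}}

```text
clock: 14.4
tool_pos: [552.8, -88.9, 178.1]
ee_rot: [0.998, 0.066, -0.0, 0.0]
wrist_force: [-0.7, -0.4, 0.2]
gripper_width: 0.004
grasp_force: 0.4
```

>>> {"op": "arm_command", "data": {"xyz": [[0.01,0,0],[0.02,0,0],[0.03,0,0],[0.04,0,0],[0.05,0,0],[0.06,0,0],[0.06,0,0],[0.06,0,0]], "twist": [[0,0,0],[0,0,0],[0,0,0],[0,0,0],[0,0,0],[0,0,0],[0,0,0],[0,0,0]], "hand": [0,0,0,0,0,0,0,0]}}

```text
clock: 15.4
tool_pos: [555.5, -88.6, 178.1]
ee_rot: [0.998, 0.066, -0.0, 0.0]
wrist_force: [-1.7, -0.2, 0.7]
gripper_width: -0.002
grasp_force: 0.8
```

```bash
python3 g.py -67 -24.2 178
```

```text
t 15.4 rack [-66.4 -24. ] z 178.1 w -0.002021010505600706 F [-1.72 -0.21  0.67] tips 173.4
turn [0.    0.003 0.004]
shift [-0.013  0.004  0.002]
```

Not home yet (only friction force); creep on.

>>> {"op": "arm_command", "data": {"xyz": [[0.01,0,0],[0.02,0,0],[0.03,0,0],[0.04,0,0],[0.05,0,0],[0.06,0,0],[0.06,0,0],[0.06,0,0]], "twist": [[0,0,0],[0,0,0],[0,0,0],[0,0,0],[0,0,0],[0,0,0],[0,0,0],[0,0,0]], "hand": [0,0,0,0,0,0,0,0]}}

```text
clock: 16.4
tool_pos: [556.7, -88.5, 177.8]
ee_rot: [0.998, 0.065, -0.003, -0.0]
wrist_force: [-9.6, -1.8, 7.9]
gripper_width: 0.0
grasp_force: 4.7
```

The force rose to about 10 N and motion stopped, so it is home. I back off, lift away and check.

>>> {"op": "arm_command", "data": {"xyz": [[-0.2,0,0],[-0.6,0,0],[-0.9,0,-0.3],[-1.2,0,-1.0],[-1.6,0,-1.8],[-2.0,0,-2.4],[-2.4,0,-2.8],[-2.4,0,-2.8]], "twist": [[0,0,0],[0,0,0],[0,0,0],[0,0,0],[0,0,0],[0,0,0],[0,0,0],[0,0,0]], "hand": [0,0,0,0,0,0,0,0]}}

```text
clock: 17.4
tool_pos: [439.6, -104.2, 319.8]
ee_rot: [0.998, 0.065, 0.002, 0.001]
wrist_force: [0.4, 1.1, -0.8]
gripper_width: -0.003
grasp_force: 0.0
```

```bash
python3 g.py; python3 - <<'E'
from workcell import imaging
import cv2
c=imaging.capture("wrist");cv2.imwrite("pics/w7.png",c["img"])
import pickle;pickle.dump(c,open("w7.pkl","wb"))
E
```

```text
t 17.4 rack [-183.4  -24.4] z 319.8 w -0.0032501727443587512 F [ 0.39  1.07 -0.78] tips 173.4
turn [ 0.011 -0.026 -0.001]
```

View pics/w7.png

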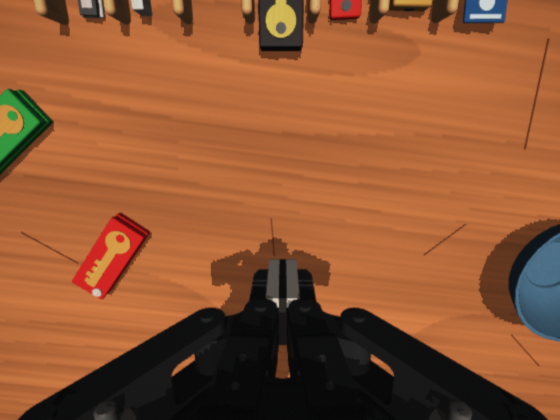

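The holder stands in the gap third from the blue tag, its near end at row ~47 and slat fronts at ~13. A numeric check of the stand-out follows.

```bash
python3 - <<'E'
from h import *; import pickle
from g import torack
c=pickle.load(open("w7.pkl","rb"))
for n,p,z in [("near L",(260,48),18),("near R",(302,47),18),("slat3",(248,13),24),("slat4",(315,13),24)]: print(n,torack(ray(c,*p,z)).round(1))
E
```

```text
near L [-56.6  -7.7]
near R [-55.9 -40.2]
slat3 [-34.5   0.3]
slat4 [-34.5 -49. ]
```

```bash
python3 -c "
from workcell import robot
print(robot.finish_job())"
```

```text
the job is handed in; nothing more can be done
None
```

The black holder with the brass key is fully home in the third gap from the blue-tag end: the end slat and the next two were touched in turn, the holder was pushed in until it stopped at the back rail, and the arm finished clear of everything. The job is handed in.

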